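# Block up a tube rack in its transport case

### The job

The tube rack sits loose in the open transport case. Without lifting or tipping the rack, slide it up against the case's plain end wall (the end without a ledge), and fill the space right behind it with the thicker of the two plain foam bricks, pushed snug against the rack and flat on the case floor. Then lock the pack with the L-shaped end block: tilt it, hook its thin toe under the ledge of the other end wall and swing it down flat, so that nothing can shift; leave the thinner brick and the other things on the bench alone.

Things in the scene. Friction and masses are not known exactly. Their poses are not given: they have to be found in the camera images.
- case: Open-topped grey case fixed to the bench, its length across the robot's front. Origin: centre of underside; +x to the plain end (robot's left), -x to the ledge end (right). Outside 204 (x) by 98 by 41 high, outer rim to 219 by 113 at the top. Inside 194 (x -97 to +97) by 88 (y); floor 5 above origin, walls 36 above floor. Rack 100 + thick brick 36 + end block 52 leave 6 of play.
- case_ledge (a point): Lower inner edge, at mid-width, of the fixed ledge on the case's ledge-end wall. The ledge spans the full width, sticks 10 inwards from the wall (case x -97 to -87), underside 16 and top 22 above the case floor. Axes as the case's.
- rack: Green tube rack with white tube caps, 100 (x) by 80 (y) by 46 high, caps to 54; about 0.3 kg. It stands loose on the case floor, lined up with the case to 2 degrees, its end face 44 to 72 mm from the ledge-end wall. It slides with ordinary friction (a few N). Origin: centre of its underside, axes as the case's.
- brick: The thicker blue rigid-foam brick: 36 (x) by 78 (y) by 36 high, with a grip rib on top, 16 (x) by 40 (y), 36 to 62 above the underside, centred. About 70 g. Origin: centre of its underside; the same either way round. It stands on the bench beside the case, its 36 mm going along the case's x when packed.
- keeper: Blue rigid-foam L-shaped end block, about 100 g. Base plate 52 (x) by 78 (y) by 6 thick; on its +x end (x -6 to +26) stands an upright block, top 36 above the underside; the bare -x part, 20 long, is the toe. Grip rib on top 16 (x) by 40 (y), 36 to 62 above the underside, centred at x +10. Origin: centre of underside. In place its toe points to the case's ledge end.
- keeper_toe (a point): Tip of the end block's toe: middle of the lower edge at its -x end, 26 mm from the end block's origin.
- spare: The thinner blue foam brick: 20 (x) by 78 (y) by 36 high, same grip rib. Too thin for the job; leave it. Origin: centre of its underside.
- tip_box: Pipette tip box, clear with a yellow top, 119 by 84 by 56 high, on the bench. Bystander. Origin: centre of its underside.
- dish: Small steel dish, 80 across, 28 high, on the bench beyond the case. Bystander. Origin: centre of its underside.
- reagent: Amber reagent bottle, 52 across, 100 high, on the bench. Bystander. Origin: centre of its underside.

How it is judged (in metres and radians):
On the way, in this order (a step that is already met when the one before it is completed fails the run):
1. the rack is against the plain end wall and the thicker brick sits flat on the case floor, snug behind it (x of rack in the frame of case above 0.04 m and z of each of rack, brick in the frame of case below 0.008 m and x of brick in the frame of case between -0.0285 and -0.014 m and z of brick in the frame of case above 0.002 m and angle between brick's own z axis and vertical below 0.06 rad), for 0.2 s.
2. the end block's toe is under the ledge while the block is still tilted (x of keeper_toe in the frame of case below -0.0885 m and z of keeper_toe in the frame of case below 0.019 m and angle between keeper's own z axis and vertical above 0.12 rad), for 0.05 s.
At the end, for the whole second after the job is handed in: Rack down in the case within 7 mm of the plain end; thicker brick flat on the floor (3 mm, 0.06 rad) right behind it, within the play; end block flat (3 mm, 0.06 rad), midway across (8 mm), toe tip within 7.5 mm of the ledge-end wall, under the ledge; all at rest (all of step 1 and x of keeper_toe in the frame of case below -0.0895 m and z of keeper in the frame of case below 0.008 m and angle between keeper's own z axis and vertical below 0.06 rad and y of keeper in the frame of case between -0.008 and 0.008 m and linear speed of each of keeper, brick, rack below 0.02 m/s); the robot touches nothing.
It fails at once if the rack is lifted or tipped (z of rack in the frame of case above 0.025 m or angle between rack's own z axis and vertical above 0.3 rad).
It fails at once if the thinner brick or another bystander is moved by more than 3 cm (distance of any of spare, tip_box, dish, reagent from where it was at the start of the episode above 0.03 m).
It also fails if it takes over 59 s, if anything falls off the work surface, if the arm or the gripper's body presses on something with over 40 N, if the wrist force passes 120 N, or if a joint passes its speed limit or range.

### The arm

A 6-joint arm with a two-finger parallel gripper is mounted at the origin on the work surface. World frame = base frame: x ahead of the robot, y to its left, z up, the work surface at z = 0. Lengths are in mm, angles in rad, forces in N, time in s.
With the tool pointing down it reaches from about 300 to 775 mm from the base axis. Payload 14.6 kg.
Tool frame: the origin (TCP) lies at the very end of the fingers, on their centre line; the grasp point (between the pads) lies 19 mm behind it (robot.tcp_to_grasp is the distance from the TCP to the grasp point, in mm); z points along the fingers, y is the line along which they close (so a half turn about z gives the same grasp; the last joint's range is limited). The gripper opens to 85 mm and grips with 20 to 120 N. Pads are 22 mm wide; open, the fingers measure 114 mm over their backs; the gripper's body (76 mm by 85 mm) begins 54 mm behind the grasp point. The pads swing forward as they close: fully open they stand 13 mm farther back than shut.
Start: joints at [-1.294, 0.3, 1.521, -0, 1.321, -0.067], TCP at [185.38, -517.807, 231.281] pointing down, gripper open.
Joint ranges: [-3.03, 3.03], [-0.79, 2.21], [0.23, 2.52], [-1.04, 4.18], [0, 3.07], [-2.55, 2.55]. Speed limits (rad/s): [2.22, 2.22, 2.57, 3.14, 3.14, 3.14].

### API

Orientations are given as a unit quaternion [w, x, y, z].
In Python, from plant import robot gives the robot as it stands.
- The arm moves only by the tool run_rows, called after ">>>" as name(argument=value, ...), one argument or row to a line, values as JSON. Schema: {"type":"object","properties":{"plan":{"type":"object","properties":{"sx":{"type":"array","items":{"type":"number"},"minItems":1,"maxItems":10},"sy":{"type":"array","items":{"type":"number"},"minItems":1,"maxItems":10},"sz":{"type":"array","items":{"type":"number"},"minItems":1,"maxItems":10},"wx":{"type":"array","items":{"type":"number"},"minItems":1,"maxItems":10},"wy":{"type":"array","items":{"type":"number"},"minItems":1,"maxItems":10},"wz":{"type":"array","items":{"type":"number"},"minItems":1,"maxItems":10},"finger_gap":{"type":"array","items":{"type":"number"},"minItems":1,"maxItems":10}},"additionalProperties":false,"required":["sx","sy","sz","wx","wy","wz","finger_gap"]},"grip_force":{"type":"number"},"only":{"type":"string"},"quiet":{"type":"boolean"},"lines":{"type":"string"}},"required":["plan"],"additionalProperties":false}. plan is an object with one list for each field, all of the same length, 1 to 10, a row being the entries at one place: sx, sy, sz (the shift in a scale on which 1.0 is 200 mm), wx, wy, wz (a rotation vector in a scale on which 1.0 is 2 pi rad), finger_gap (the opening from 0.0 (shut) to 1.0 (fully open)); each row shifts and turns the commanded pose from where the row before left it, along the tool's axes as they then stand; what a row does not reach is not made up. A row lasts 1/12 s, in which the tool goes at most 41.7 mm and 0.125 rad, less where a joint would pass 70% of its speed; a pose out of reach is approached as far as the arm can. The fingers move at their own pace and stop on an object; grip_force is the grip in N (left out, the last holds). Time passes only in rows, so rows that do not move let the fingers close. The tool returns the time, the measured TCP pose, the force, the opening and the grip force at its end. only (a regular expression) keeps the lines of the reply that match it, lines (a string "A,B") keeps lines A to B, and quiet returns only ok. A shift or turn number past 1, either way, is cut back to 1. Input that does not fit is refused with a message, and nothing moves.
- robot.observe(): the state, without advancing time (a new reading comes with each control period).
- robot.grab_frame(name): name is "scene" or "side" or "wrist"; returns a dict with "pixels" (400x640x3 uint8, red, green, blue), "camera_matrix" (3x3 intrinsics, pixels), "cam_to_world" (4x4, takes a point from camera to world coordinates). Camera axes: x right, y down, z forward; pixel columns grow to the right and rows downward; lengths in mm; the calibration is good to about 2 mm. A picture is of the moment at which its call begins. There is no depth.
- robot.close_job(): hands the job in; it is judged then, once.
The state is a dict: "time_s": time; "joint_positions": joint angles; "joint_vel": joint speeds; "effort": joint torques, N m; "ee_pos": TCP position; "eef_rot": TCP orientation; "wrist_force": force on the tool from outside, world axes, zero at the start; "wrist_torque": the same for the moment, N m; "gripper_width": opening from 0.0 (shut) to 1.0 (fully open); "grasp_force": force on a finger pad.
Only numpy, scipy, OpenCV 4.12 (cv2) and the standard library are available. Lean on these libraries where they do the work, as an engineer would, in place of code of your own. Each camera call takes 0.05 s, during which the arm holds its last target. There are 200 camera calls.

## Working session

There is one attempt and no reset: what is moved stays moved. The work goes in short steps, Python scripts to look and compute and a tool call to move; the robot and the scene stay as the last step left them, time stands still between calls to the robot, and variables do not carry over. Pictures are saved under pics/ and viewed, at most 10 in all, crops included, and the job is handed in when it is done.

```bash
ls; mkdir -p pics; python3 - <<'E'
from plant import robot
import cv2,numpy as np
for n in("scene","side"):
    f=robot.grab_frame(n);cv2.imwrite(f"pics/{n}0.png",f["pixels"][:,:,::-1]);np.savez(f"pics/{n}0.npz",**f)
    print(n,np.round(f["camera_matrix"],1).tolist(),np.round(f["cam_to_world"],3).tolist())
print(robot.observe())
E
```

```text
pics
plant.py
scene [[404.2, 0.0, 317.8], [0.0, 404.2, 202.0], [0.0, 0.0, 1.0]] [[0.423, 0.68, -0.6, 1086.563], [0.906, -0.303, 0.296, -253.395], [0.019, -0.668, -0.744, 638.395], [0.0, 0.0, 0.0, 1.0]]
side [[476.5, 0.0, 321.4], [0.0, 476.5, 197.6], [0.0, 0.0, 1.0]] [[-0.877, -0.3, 0.374, 221.047], [-0.479, 0.582, -0.657, 630.022], [-0.021, -0.756, -0.655, 723.353], [0.0, 0.0, 0.0, 1.0]]
{'time_s': 0.1, 'joint_positions': array([-1.29360050e+00,  3.00395596e-01,  1.52150552e+00, -4.10597206e-06,
        1.32068922e+00, -6.66063943e-02]), 'joint_vel': array([ 7.73470582e-04, -1.12736441e-03, -1.75401228e-03, -1.42050415e-03,
        6.95132111e-05,  1.65473883e-03]), 'effort': array([-8.59782176e-04, -5.44380033e+01, -3.62372589e+01, -1.52439125e-04,
        3.00490115e-03,  2.75522751e-05]), 'ee_pos': array([ 185.32579501, -517.62208589,  230.79469404]), 'eef_rot': array([-4.95869697e-04,  9.85261142e-01,  1.71056230e-01, -5.44062108e-05]), 'wrist_force': array([-0.33216258, -1.09497269, -0.78529026]), 'wrist_torque': array([ 0.00417395, -0.02255013, -0.02942378]), 'grasp_force': 0.0, 'gripper_width': 0.9967945136940105}
```

View pics/scene0.png

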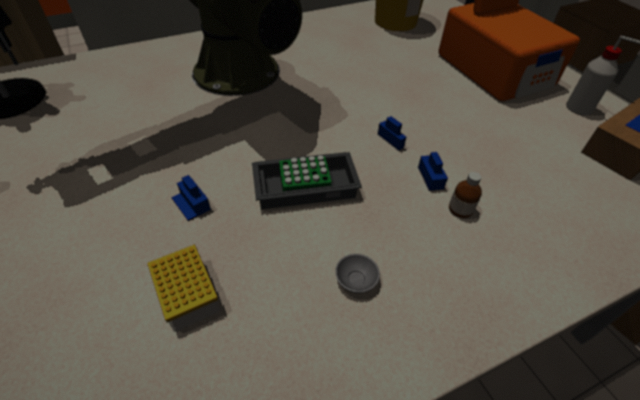

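View pics/side0.png

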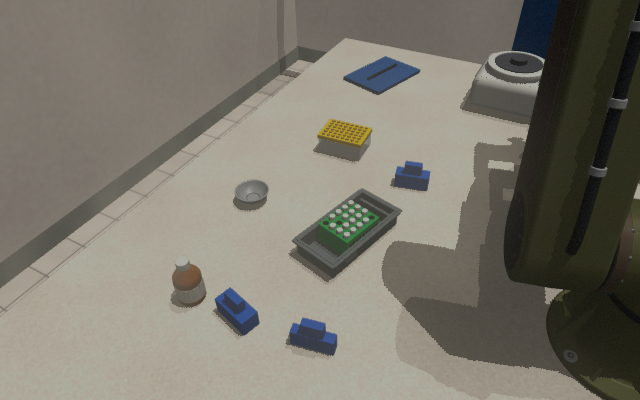

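The scene view shows the case at about (305,180) with the green rack inside, the end block at (190,195) on the ledge side, and two bricks at (392,132) and (432,170). The dish is at (357,273), the bottle at (465,195) and the tip box at (182,282). The side view shows the case at (347,230), the bricks at (237,310) and (313,336), and the end block at (412,176).

```bash
cat > h.py <<'E'
import cv2,numpy as np
from scipy.spatial.transform import Rotation as R
def ray(f,uv,z):
    K,T=f["camera_matrix"],f["cam_to_world"]
    p=np.c_[np.atleast_2d(uv),np.ones(len(np.atleast_2d(uv)))]
    d=(np.linalg.inv(K)@p.T).T@T[:3,:3].T
    return T[:3,3]+d*((z-T[2,3])/d[:,2])[:,None]
def proj(f,P):
    T=np.linalg.inv(f["cam_to_world"]);q=(np.atleast_2d(P)@T[:3,:3].T+T[:3,3])@f["camera_matrix"].T
    return q[:,:2]/q[:,2:]
def tri(fs,uvs):
    A=np.zeros((3,3));b=np.zeros(3)
    for f,uv in zip(fs,uvs):
        T=f["cam_to_world"];d=T[:3,:3]@np.linalg.inv(f["camera_matrix"])@[*uv,1];d/=np.linalg.norm(d)
        M=np.eye(3)-np.outer(d,d);A+=M;b+=M@T[:3,3]
    return np.linalg.solve(A,b)
def blobs(m,amin=60):
    n,l,s,c=cv2.connectedComponentsWithStats(m.astype(np.uint8))
    return [(c[i],s[i],l==i) for i in range(1,n) if s[i,4]>=amin]
def hsv(f):return cv2.cvtColor(f["pixels"],cv2.COLOR_RGB2HSV)
def blue(f):
    h=hsv(f);return (h[...,0]>105)&(h[...,0]<128)&(h[...,1]>150)&(h[...,2]>40)
E
python3 - <<'E'
from h import *
for n in("scene","side"):
    f=dict(np.load(f"pics/{n}0.npz"))
    h=hsv(f)
    for c,s,m in blobs(blue(f)):
        print(n,np.round(c,1),s,np.round(ray(f,c,25)[0],0))
    for c,s,m in blobs((h[...,0]>45)&(h[...,0]<85)&(h[...,1]>120)&(h[...,2]>40)): print(n,'green',c,s,np.round(ray(f,c,46)[0]))
    im=f["pixels"][:,:,::-1]
    def crop(u,v,w,hh,k):return cv2.resize(im[v:v+hh,u:u+w],None,fx=k,fy=k,interpolation=cv2.INTER_CUBIC)
    cv2.imwrite(f"pics/{n}c.png",crop(*((165,110,290,110) if n=="scene" else (205,155,240,205)),2.7))
E
```

```text
(no output)
```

Units first: shifts go in shares of 200 mm and turns go in shares of 2 pi rad. So 28 mm / 200 = 0.14, -7.5 mm / 200 = -0.0375.

>>> run_rows(
  plan={"sx":[0.14, 0.14, 0.14, 0.14, 0.14, 0.14, 0.14, 0.14, 0.14, 0.14], "sy":[-0.12, -0.12, -0.12, -0.12, -0.12, -0.12, -0.12, -0.12, -0.12, -0.12], "sz":[-0.0375, -0.0375, -0.0375, -0.0375, -0.0375, -0.0375, -0.0375, -0.0375, -0.0375, -0.0375], "wx":[0, 0, 0, 0, 0, 0, 0, 0, 0, 0], "wy":[0, 0, 0, 0, 0, 0, 0, 0, 0, 0], "wz":[0, 0, 0, 0, 0, 0, 0, 0, 0, 0], "finger_gap":[1, 1, 1, 1, 1, 1, 1, 1, 1, 1]},
)

```text
time_s: 0.93
ee_pos: [368.5, -195.7, 306.6]
eef_rot: [0.0, 0.985, 0.171, 0.0]
wrist_force: [1.3, -0.6, -0.2]
gripper_width: 1.003
grasp_force: 0.0
```

>>> run_rows(
  plan={"sx":[0.14, 0.14, 0.14, 0.14, 0.14, 0.14, 0, 0, 0, 0], "sy":[-0.12, -0.12, -0.12, -0.12, -0.12, -0.12, 0, 0, 0, 0], "sz":[-0.0375, -0.0375, -0.0375, -0.0375, -0.0375, -0.0375, 0, 0, 0, 0], "wx":[0, 0, 0, 0, 0, 0, 0, 0, 0, 0], "wy":[0, 0, 0, 0, 0, 0, 0, 0, 0, 0], "wz":[0, 0, 0, 0, 0, 0, 0.0183, 0.0183, 0.0183, 0], "finger_gap":[1, 1, 1, 1, 1, 1, 0, 0, 0, 0]},
)

```text
time_s: 1.77
ee_pos: [477.7, -5.0, 350.9]
eef_rot: [-0.0, 1.0, -0.003, -0.0]
wrist_force: [0.1, 0.1, 0.4]
gripper_width: 0.453
grasp_force: 0.0
```

```bash
python3 - <<'E'
from plant import robot
from h import *
o=robot.observe();print(o["time_s"],o["ee_pos"],R.from_quat(o["eef_rot"],scalar_first=True).as_matrix().round(3).tolist())
f=robot.grab_frame("wrist");np.savez("pics/w1.npz",**f);cv2.imwrite("pics/w1.png",f["pixels"][:,:,::-1])
print(f["camera_matrix"].round(1).tolist(),f["cam_to_world"].round(3).tolist())
E
```

```text
1.7667 [477.69886742  -5.01804408 350.93987539] [[1.0, -0.006, -0.001], [-0.006, -1.0, 0.0], [-0.001, -0.0, -1.0]]
[[305.6, 0.0, 315.2], [0.0, 305.6, 201.7], [0.0, 0.0, 1.0]] [[-0.006, -0.946, -0.325, 562.395], [-1.0, 0.005, 0.003, -5.556], [-0.001, 0.325, -0.946, 494.148], [0.0, 0.0, 0.0, 1.0]]
```

View pics/w1.png

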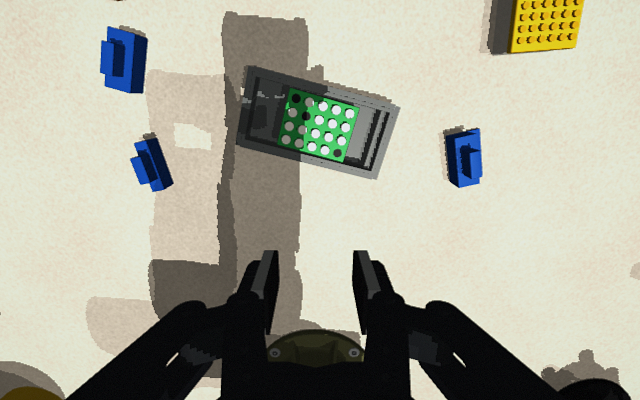

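The wrist view shows everything: case spanning (240,65)-(398,178), rack on it at (320,125), thick brick likely (124,60), thin brick (152,163), end block (463,156), tip box top right.

```bash
python3 - <<'E'
from h import *
f=dict(np.load("pics/w1.npz"));im=f["pixels"][:,:,::-1]
a=cv2.resize(im[55:190,228:408],None,fx=4.4,fy=4.4,interpolation=cv2.INTER_CUBIC)
cv2.imwrite("pics/w1c.png",a)
for c,s,m in blobs(blue(f)):
    print(np.round(c,1),s)
    cnt=max(cv2.findContours(m.astype(np.uint8),0,2)[0],key=cv2.contourArea)
    print(cv2.minAreaRect(cnt),np.round(ray(f,cnt[:,0].mean(0),18)[0]))
    # top faces: split by brightness
    g=f["pixels"][...,2][m];print(np.percentile(g,[5,25,50,75,95]))
k=[im[15:105,90:160],im[120:210,120:190],im[110:200,430:500]]
cv2.imwrite("pics/w1k.png",cv2.resize(np.hstack(k),None,fx=3.8,fy=3.8,interpolation=cv2.INTER_CUBIC))
E
```

```text
[123.3  60.4] [ 100   27   47   66 2459]
((122.28688049316406, 59.84426498413086), (44.905731201171875, 63.1939582824707), 5.19442892074585) [620. 269.  18.]
[ 60.  66. 156. 178. 180.]
[464.6 157.2] [ 446  129   36   59 1604]
((464.4753112792969, 158.24044799804688), (56.221797943115234, 33.894256591796875), 84.5596694946289) [ 467. -230.   18.]
[ 42.  46. 169. 197. 202.]
[151.  165.1] [ 131  138   42   54 1361]
((149.4817352294922, 165.82481384277344), (52.79929733276367, 31.440359115600586), 70.01689147949219) [462. 256.  18.]
[ 44.  49.  56. 175. 182.]
```

View pics/w1c.png

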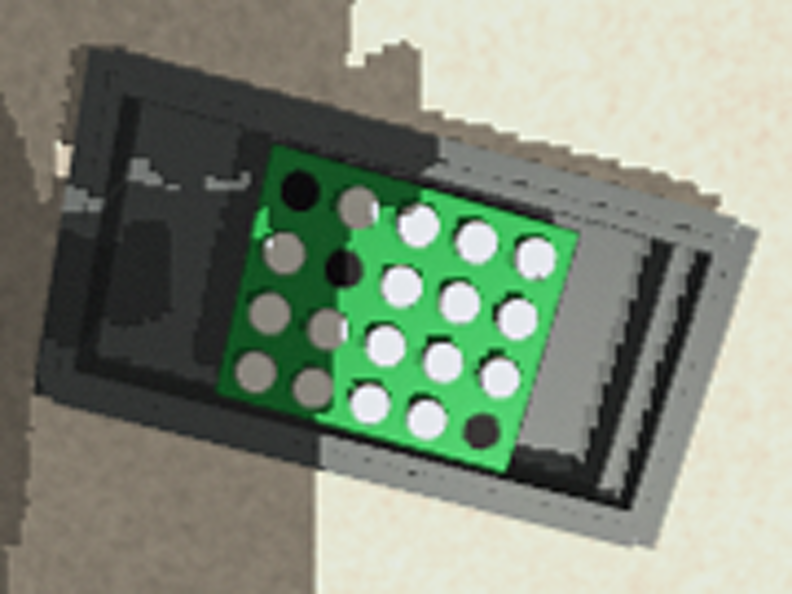

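View pics/w1k.png

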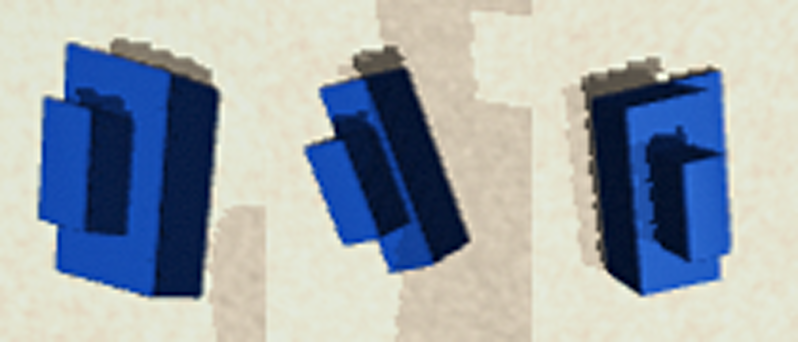

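Case crop: outer rim corners are at crop px (95,45), (758,230), (652,547), (38,395), and rack top corners at (275,147), (578,233), (503,473), (218,390). The ledge is on the right. Block crop: the left block is the thick brick, with rib top corners about (42,97), (92,107), (87,235), (40,222). The middle is the thin brick. The right is the end block, with its rib at about (705,205).

```bash
python3 - <<'E'
from h import *
f=dict(np.load("pics/w1.npz"))
def fit(px,L,W,z,name):
    P=ray(f,px,z)[:,:2]
    M=np.array([[L,W],[-L,W],[-L,-W],[L,-W]])/2  # order: +x+y,-x+y,-x-y,+x-y
    c=P.mean(0);H=M.T@(P-c);th=np.arctan2(H[0,1]-H[1,0],H[0,0]+H[1,1])
    Rm=np.array([[np.cos(th),-np.sin(th)],[np.sin(th),np.cos(th)]])
    print(name,c.round(1),'yaw',th.round(4),'res',(P-c-M@Rm.T).round(1).tolist());return c,th
# image: left=+world y = case +x; case +y = world -x = image down
c4=lambda p:(np.array(p)+.5)/4.4-.5+[228,55]
cc,th=fit(c4([(38,395),(652,547),(758,230),(95,45)]),219,113,41,'case')
rc,rt=fit(c4([(218,390),(503,473),(578,233),(275,147)]),100,80,51,'rack')
Rm=np.array([[np.cos(th),-np.sin(th)],[np.sin(th),np.cos(th)]])
print('rack in case',Rm.T@(rc-cc),rt-th)
k1=lambda p:(np.array(p)+.5)/3.8-.5+[90,15]
fit(k1([(57,270),(152,296),(170,70),(68,42)]),36,78,36,'brick top')
fit(k1([(40,222),(87,235),(92,107),(42,97)]),16,40,62,'brick rib')
fs,fd=[dict(np.load(f"pics/{n}0.npz")) for n in("scene","side")]
out=[]
for g,n in((fs,"scene"),(fd,"side")):
    u,v=proj(g,[467,-245,18])[0].astype(int);print(n,u,v)
    out.append(cv2.resize(g["pixels"][v-32:v+32,u-40:u+40,::-1],None,fx=4.9,fy=4.9,interpolation=cv2.INTER_CUBIC))
cv2.imwrite("pics/keep.png",np.hstack(out))
E
```

```text
case [522.7  -6.5] yaw 1.315 res [[0.7, -2.1], [2.5, 1.1], [-1.8, 1.8], [-1.4, -0.8]]
rack [522.9  -7.6] yaw 1.2924 res [[1.0, -1.4], [0.5, 0.9], [0.0, 1.0], [-1.5, -0.5]]
rack in case [-1.05678278 -0.47135868] -0.02258400867268051
brick top [611.2 263.1] yaw 1.2953 res [[0.1, -0.7], [0.6, 0.7], [0.1, 0.4], [-0.8, -0.4]]
brick rib [610.5 263.1] yaw 1.321 res [[0.0, -0.0], [-0.3, 0.2], [0.6, -0.3], [-0.3, 0.2]]
scene 188 197
side 413 176
```

View pics/keep.png

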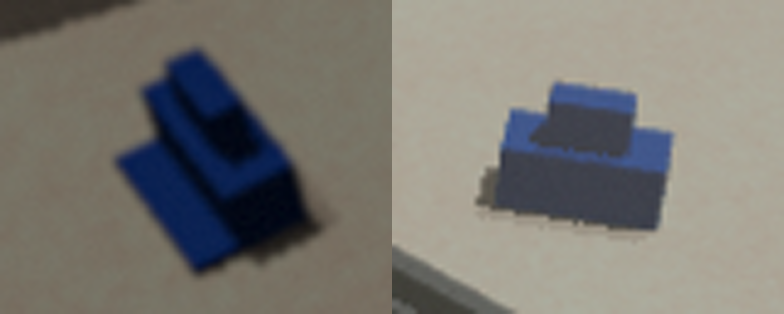

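The end block's flat toe points away from the case, roughly -y, so its orientation is already right. Case yaw is about 1.31 and the rack sits at case x of about -1. Next I go down with shut fingers into the gap on the ledge side.

In the tool's units: 40 mm / 200 = 0.2, 14.5 mm / 200 = 0.0725, 0.125 rad / 6.2832 = 0.0199.

>>> run_rows(
  plan={"sx":[0, 0, 0.0725, 0.0725, 0.0725, 0, 0, 0, 0, 0], "sy":[0, 0, 0.1, 0.1, 0.1, 0, 0, 0, 0, 0], "sz":[0, 0, 0.15, 0.15, 0.15, 0.2, 0.2, 0.2, 0.2, 0.15], "wx":[0, 0, 0, 0, 0, 0, 0, 0, 0, 0], "wy":[0, 0, 0, 0, 0, 0, 0, 0, 0, 0], "wz":[0.0199, 0.0199, 0, 0, 0, 0, 0, 0, 0, 0], "finger_gap":[0, 0, 0, 0, 0, 0, 0, 0, 0, 0]},
)

```text
time_s: 2.65
ee_pos: [503.7, -74.2, 68.2]
eef_rot: [-0.0, 0.992, -0.123, -0.001]
wrist_force: [0.0, 0.0, -1.3]
gripper_width: 0.0
grasp_force: 0.0
```

```bash
cat >> h.py <<'E'
C=np.array([522.7,-6.5]);TH=1.31
RC=np.array([[np.cos(TH),-np.sin(TH)],[np.sin(TH),np.cos(TH)]])
def st(robot):
    o=robot.observe();m=R.from_quat(o["eef_rot"],scalar_first=True).as_matrix()
    print("t",round(o["time_s"],2),"tcp",o["ee_pos"].round(1),"case",(RC.T@(o["ee_pos"][:2]-C)).round(1),"toolyaw",np.arctan2(m[1,0],m[0,0]).round(3),"F",o["wrist_force"].round(1))
    return o,m
E
python3 -c "
from plant import robot
from h import *
st(robot)"
```

```text
t 2.65 tcp [503.7 -74.2  68.2] case [-70.3   0.9] toolyaw -0.247 F [ 0.   0.  -1.3]
```

In the tool's units: 18 mm / 200 = 0.09, -6 mm / 200 = -0.03, 0.012 rad / 6.2832 = 0.0019.

>>> run_rows(
  plan={"sx":[0, 0, 0, 0, 0, 0, 0, 0, 0, 0], "sy":[0, 0, 0, -0.03, -0.03, -0.03, -0.03, -0.03, -0.03, -0.03], "sz":[0.09, 0.09, 0, 0, 0, 0, 0, 0, 0, 0], "wx":[0, 0, 0, 0, 0, 0, 0, 0, 0, 0], "wy":[0, 0, 0, 0, 0, 0, 0, 0, 0, 0], "wz":[0.0019, 0, 0, 0, 0, 0, 0, 0, 0, 0], "finger_gap":[0, 0, 0, 0, 0, 0, 0, 0, 0, 0]},
)

```text
time_s: 3.48
ee_pos: [516.2, -33.0, 35.6]
eef_rot: [0.0, 0.991, -0.131, 0.0]
wrist_force: [-0.3, -1.8, 0.9]
gripper_width: 0.002
grasp_force: 0.8
```

```bash
python3 -c "
from plant import robot
from h import *
st(robot)"
```

```text
t 3.48 tcp [516.2 -33.   35.6] case [-27.3  -0.5] toolyaw -0.263 F [-0.3 -1.8  0.9]
```

In the tool's units: -3 mm / 200 = -0.015, -2 mm / 200 = -0.01.

>>> run_rows(
  plan={"sx":[0, 0, 0, 0], "sy":[-0.015, -0.015, -0.01, 0], "sz":[0, 0, 0, 0], "wx":[0, 0, 0, 0], "wy":[0, 0, 0, 0], "wz":[0, 0, 0, 0], "finger_gap":[0, 0, 0, 0]},
)

```text
time_s: 3.82
ee_pos: [518.0, -25.6, 35.2]
eef_rot: [-0.0, 0.991, -0.131, -0.0]
wrist_force: [0.3, 0.6, -0.1]
gripper_width: 0.001
grasp_force: 0.0
```

>>> run_rows(
  plan={"sx":[0, 0], "sy":[-0.01, 0], "sz":[0, 0], "wx":[0, 0], "wy":[0, 0], "wz":[0, 0], "finger_gap":[0, 0]},
)

```text
time_s: 3.98
ee_pos: [518.5, -23.9, 35.2]
eef_rot: [-0.0, 0.991, -0.131, -0.0]
wrist_force: [-0.5, 0.1, 0.1]
gripper_width: 0.004
grasp_force: 0.0
```

>>> run_rows(
  plan={"sx":[0, 0], "sy":[-0.01, 0], "sz":[0, 0], "wx":[0, 0], "wy":[0, 0], "wz":[0, 0], "finger_gap":[0, 0]},
)

```text
time_s: 4.15
ee_pos: [519.3, -22.6, 35.4]
eef_rot: [0.0, 0.991, -0.131, 0.0]
wrist_force: [0.7, -5.1, -1.1]
gripper_width: -0.001
grasp_force: 2.5
```

```bash
python3 -c "
from plant import robot
from h import *
st(robot)"
```

```text
t 4.15 tcp [519.3 -22.6  35.4] case [-16.4  -0.8] toolyaw -0.263 F [ 0.7 -5.1 -1.1]
```

Reaction rising (5 N) at case x −16.4, about where the wall is expected. I press a bit more to confirm.

In the tool's units: -2 mm / 200 = -0.01.

>>> run_rows(
  plan={"sx":[0, 0, 0], "sy":[-0.01, -0.01, 0], "sz":[0, 0, 0], "wx":[0, 0, 0], "wy":[0, 0, 0], "wz":[0, 0, 0], "finger_gap":[0, 0, 0]},
)

```text
time_s: 4.4
ee_pos: [519.5, -21.9, 35.4]
eef_rot: [0.003, 0.991, -0.131, -0.0]
wrist_force: [-7.8, -36.9, 4.5]
gripper_width: 0.001
grasp_force: 18.7
```

>>> run_rows(
  plan={"sx":[0, 0], "sy":[-0.015, 0], "sz":[0, 0], "wx":[0, 0], "wy":[0, 0], "wz":[0, 0], "finger_gap":[0, 0]},
)

```text
time_s: 4.57
ee_pos: [519.6, -21.5, 35.4]
eef_rot: [0.005, 0.991, -0.131, -0.001]
wrist_force: [-14.0, -60.2, 8.4]
gripper_width: 0.003
grasp_force: 31.2
```

```bash
python3 -c "
from plant import robot
from h import *
st(robot)"
```

```text
t 4.57 tcp [519.6 -21.5  35.4] case [-15.2  -0.9] toolyaw -0.264 F [-14.  -60.2   8.4]
```

The rack is hard against the wall. I back off, rise and go over the thick brick.

In the tool's units: -40 mm / 200 = -0.2, -39 mm / 200 = -0.195.

>>> run_rows(
  plan={"sx":[0, 0, 0, 0, 0, 0.01, 0.01, 0.01, 0.01, 0.01], "sy":[0.06, 0, 0, 0, -0.19, -0.195, -0.2, -0.2, -0.2, -0.2], "sz":[0, -0.2, -0.2, -0.2, -0.05, -0.05, 0, 0, 0, 0], "wx":[0, 0, 0, 0, 0, 0, 0, 0, 0, 0], "wy":[0, 0, 0, 0, 0, 0, 0, 0, 0, 0], "wz":[0, 0, 0, 0, 0, 0, 0, 0, 0, 0], "finger_gap":[0, 0, 0, 0.6, 0.6, 0.6, 0.6, 0.6, 0.6, 0.6]},
)

```text
time_s: 5.4
ee_pos: [589.2, 201.4, 175.3]
eef_rot: [-0.0, 0.991, -0.131, 0.0]
wrist_force: [0.3, -1.1, -0.2]
gripper_width: 0.6
grasp_force: 0.0
```

```bash
python3 - <<'E'
from plant import robot
from h import *
o,m=st(robot)
f=robot.grab_frame("wrist");np.savez("pics/w2.npz",**f)
fs,fd=[dict(np.load(f"pics/{n}0.npz")) for n in("scene","side")]
print('reagent',tri([fs,fd],[(465,197),(188,283)]).round())
im=f["pixels"][:,:,::-1].copy()
g=robot.grab_frame("scene");np.savez("pics/s2.npz",**g)
cv2.imwrite("pics/w2.png",np.hstack([im[0:400,0:640:1][:, :],]))
b=blue(f)
for c,s,_ in blobs(b,200):print(c.round(),s, ray(f,c,45)[0].round())
E
```

```text
t 5.4 tcp [589.2 201.4 175.3] case [218.  -10.6] toolyaw -0.263 F [ 0.3 -1.1 -0.2]
reagent [714. 265.  39.]
[250. 180.] [ 227  140   45   82 3335] [617. 257.  45.]
[303. 300.] [ 281  260   45   78 2018] [477. 246.  45.]
```

View pics/w2.png

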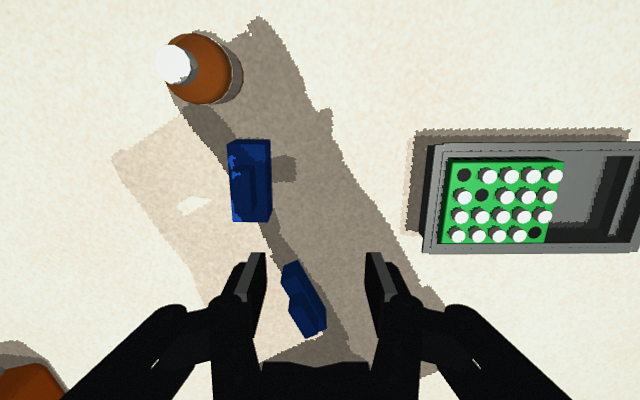

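The picture shows the rack (443-562, 160-243) against the plain end, at the left of the case. The thick brick is at (250,180), clear of the fingers, and the bottle is at (200,70). I refine the case and brick fits from contours.

```bash
python3 - <<'E'
from h import *
def wrect(f,m,z):
    cnt=max(cv2.findContours(m.astype(np.uint8),0,cv2.CHAIN_APPROX_NONE)[0],key=cv2.contourArea)[:,0]
    P=ray(f,cnt.astype(float),z)[:,:2].astype(np.float32)
    r=cv2.minAreaRect(P);return np.round(r[0],1),np.round(r[1],1),round(float(np.deg2rad(r[2])),3)
for n in("w1","w2"):
    f=dict(np.load(f"pics/{n}.npz"));h=hsv(f);p=f["pixels"].astype(int)
    d=p[...,0]-p[...,2]
    m=(np.abs(d)<6)&(p.max(2)>12)&(p.max(2)<175);m[260:]=0
    green=(h[...,0]>45)&(h[...,0]<85)&(h[...,1]>120)
    m=cv2.morphologyEx((m|green).astype(np.uint8),cv2.MORPH_OPEN,np.ones((3,3)))
    m=cv2.morphologyEx(m,cv2.MORPH_CLOSE,np.ones((9,9)))
    if n=="w1": print(n,'case',wrect(f,m,41))
    bs=max(blobs(m,500),key=lambda b:b[1][4]);print(bs[1])
    g=cv2.morphologyEx(green.astype(np.uint8),cv2.MORPH_OPEN,np.ones((2,2)))
    print('rack',wrect(f,cv2.morphologyEx(g,cv2.MORPH_CLOSE,np.ones((9,9))),51))
    # rim-wall long edges: fit outer lines via edge sampling of the mask columns
    mm=bs[2]; cols=range(bs[1][0]+25,bs[1][0]+bs[1][2]-25,3)
    for nm,fn in(("top",np.min),("bot",np.max)):
        P=ray(f,[(c,fn(np.where(mm[:,c])[0])) for c in cols],41)[:,:2]
        v=cv2.fitLine(P.astype(np.float32),cv2.DIST_HUBER,0,.01,.01).ravel();print(nm,'ang',np.arctan2(v[1],v[0])%np.pi, v[2:])
E
```

```text
w1 case (array([523. ,  -5.4]), array([217.5, 112.2]), 1.317)
[  236    66   163   113 12014]
rack (array([521.4,  -8.7]), array([100.5,  81.1]), 1.298)
top ang 1.3148761 [577.41583   -15.7305155]
bot ang 1.3181242 [465.37393    -6.8200507]
[  419   142   221   112 21116]
rack (array([536.8,  39.9]), array([104. ,  84.1]), 1.32)
top ang 1.3165506 [583.70935    4.991623]
bot ang 1.3167737 [468.9895      6.6349235]
```

Refined case: centre (523,-5.4), yaw 1.317. The rack is at case x of about 47. Gripping the ribs along their 40 mm length keeps the fingers clear of the rack, so I turn the tool 90°. Tool x then lies along case x.

In the tool's units: -0.122 rad / 6.2832 = -0.0194.

```bash
sed -i 's/^C=.*/C=np.array([523.0,-5.4]);TH=1.317/' h.py
```

>>> run_rows(
  plan={"sx":[0, 0, 0, 0, 0, 0, 0, 0, 0, 0], "sy":[0, 0, 0, 0, 0, 0, 0, 0, 0, 0], "sz":[0, 0, 0, 0, 0, 0, 0, 0, 0, 0], "wx":[0, 0, 0, 0, 0, 0, 0, 0, 0, 0], "wy":[0, 0, 0, 0, 0, 0, 0, 0, 0, 0], "wz":[-0.0194, -0.0194, -0.0194, -0.0194, -0.0194, -0.0194, -0.0194, -0.0194, -0.0194, -0.0194], "finger_gap":[0.8, 0.8, 0.8, 0.8, 0.8, 0.8, 0.8, 0.8, 0.8, 0.8]},
)

```text
time_s: 6.33
ee_pos: [588.9, 199.0, 175.2]
eef_rot: [-0.0, 0.886, 0.463, -0.0]
wrist_force: [-0.8, 0.5, -0.6]
gripper_width: 0.8
grasp_force: 0.0
```

>>> run_rows(
  plan={"sx":[0, 0, 0, 0], "sy":[0, 0, 0, 0], "sz":[0, 0, 0, 0], "wx":[0, 0, 0, 0], "wy":[0, 0, 0, 0], "wz":[-0.0191, -0.0191, -0.0191, 0], "finger_gap":[0.8, 0.8, 0.8, 0.8]},
)

```text
time_s: 6.67
ee_pos: [588.9, 199.0, 175.2]
eef_rot: [-0.0, 0.789, 0.614, -0.0]
wrist_force: [0.7, 0.2, 0.4]
gripper_width: 0.804
grasp_force: 0.0
```

```bash
python3 - <<'E'
from plant import robot
from h import *
o,m=st(robot)
print(o["joint_positions"].round(2))
for t in([611,263.1],):print("tool delta",(m.T@(np.array([*t,39.])-o["ee_pos"])).round(1))
f=robot.grab_frame("wrist");np.savez("pics/w3.npz",**f)
for c,s,mk in blobs(blue(f),200):
    print(c.round(),s, ray(f,c,40)[0].round())
E
```

```text
t 6.67 tcp [588.9 199.  175.2] case [214.4 -12.5] toolyaw 1.322 F [0.7 0.2 0.4]
[0.27 0.51 1.37 0.   1.27 0.52]
tool delta [ 67.6   5.6 136.2]
[320. 116.] [ 278   94   87   44 3521] [611. 264.  40.]
[178. 168.] [ 134  141   88   55 1846] [472. 251.  40.]
```

In the tool's units: 38 mm / 200 = 0.19, 2.5 mm / 200 = 0.0125.

>>> run_rows(
  plan={"sx":[0.17, 0.17, 0, 0, 0, 0, 0], "sy":[0.0125, 0.0125, 0, 0, 0, 0, 0], "sz":[0, 0, 0.19, 0.19, 0.18, 0.12, 0], "wx":[0, 0, 0, 0, 0, 0, 0], "wy":[0, 0, 0, 0, 0, 0, 0], "wz":[0, 0, 0, 0, 0, 0, 0], "finger_gap":[0.8, 0.8, 0.8, 0.8, 0.8, 0.8, 0.8]},
  grip_force=40,
)

```text
time_s: 7.3
ee_pos: [608.2, 262.8, 33.3]
eef_rot: [-0.001, 0.792, 0.61, -0.004]
wrist_force: [-0.1, -0.3, -0.7]
gripper_width: 0.798
grasp_force: 0.0
```

>>> run_rows(
  plan={"sx":[0, 0, 0, 0, 0, 0], "sy":[0, 0, 0, 0, 0, 0], "sz":[0, 0, 0, 0, 0, 0], "wx":[0, 0, 0, 0, 0, 0], "wy":[0, 0, 0, 0, 0, 0], "wz":[0, 0, 0, 0, 0, 0], "finger_gap":[0, 0, 0, 0, 0, 0]},
)

```text
time_s: 7.8
ee_pos: [612.2, 264.3, 42.1]
eef_rot: [0.001, 0.791, 0.612, 0.002]
wrist_force: [0.9, -0.3, 8.3]
gripper_width: 0.46
grasp_force: 42.3
```

```bash
python3 -c "
from plant import robot
from h import *
st(robot)"
```

```text
t 7.8 tcp [612.2 264.3  42.1] case [283.5 -18.6] toolyaw 1.316 F [ 0.9 -0.3  8.3]
```

In the tool's units: -39 mm / 200 = -0.195, -2.4 mm / 200 = -0.012.

>>> run_rows(
  plan={"sx":[0, 0, 0, -0.195, -0.195, -0.195, -0.195, -0.195, -0.195, -0.195], "sy":[0, 0, 0, -0.012, -0.012, -0.012, -0.012, -0.012, -0.012, -0.012], "sz":[-0.17, -0.17, -0.17, 0, 0, 0, 0, 0, 0, 0], "wx":[0, 0, 0, 0, 0, 0, 0, 0, 0, 0], "wy":[0, 0, 0, 0, 0, 0, 0, 0, 0, 0], "wz":[0, 0, 0, 0, 0, 0, 0, 0, 0, 0], "finger_gap":[0, 0, 0, 0, 0, 0, 0, 0, 0, 0]},
)

```text
time_s: 8.63
ee_pos: [525.5, 2.3, 142.7]
eef_rot: [0.001, 0.791, 0.612, 0.001]
wrist_force: [0.7, -1.0, -0.9]
gripper_width: 0.459
grasp_force: 41.4
```

>>> run_rows(
  plan={"sx":[-0.195, -0.02, 0, 0], "sy":[-0.01, 0, 0, 0], "sz":[0, 0, 0, 0], "wx":[0, 0, 0, 0], "wy":[0, 0, 0, 0], "wz":[0, 0, 0, 0], "finger_gap":[0, 0, 0, 0]},
)

```text
time_s: 8.97
ee_pos: [513.8, -37.1, 142.3]
eef_rot: [0.001, 0.791, 0.611, 0.001]
wrist_force: [-0.3, 1.1, -0.0]
gripper_width: 0.46
grasp_force: 41.4
```

```bash
python3 - <<'E'
from plant import robot
from h import *
st(robot)
f=robot.grab_frame("scene");np.savez("pics/s4.npz",**f)
g=robot.grab_frame("wrist");np.savez("pics/w4.npz",**g)
a=cv2.resize(f["pixels"][110:230,225:385,::-1],(533,400),interpolation=cv2.INTER_CUBIC)
b=cv2.resize(g["pixels"][:,:,::-1],(266,166))
cv2.imwrite("pics/m4.png",np.hstack([a,np.vstack([b,np.zeros((234,266,3),np.uint8)])]))
for c,s,mk in blobs(blue(g),200):print(c.round(),s)
E
```

```text
t 8.97 tcp [513.8 -37.1 142.3] case [-33.   1.] toolyaw 1.316 F [-0.3  1.1 -0. ]
[315. 250.] [  244   208   143    94 10086]
[325. 353.] [ 284  333   76   34 1402]
```

In the tool's units: 25 mm / 200 = 0.125, 20 mm / 200 = 0.1.

>>> run_rows(
  plan={"sx":[0, 0, 0, 0, 0, 0], "sy":[-0.005, 0, 0, 0, 0, 0], "sz":[0.125, 0.125, 0.1, 0.05, 0.025, 0], "wx":[0, 0, 0, 0, 0, 0], "wy":[0, 0, 0, 0, 0, 0], "wz":[0, 0, 0, 0, 0, 0], "finger_gap":[0, 0, 0, 0, 0, 0]},
)

```text
time_s: 9.57
ee_pos: [512.4, -36.3, 55.9]
eef_rot: [-0.0, 0.791, 0.612, -0.0]
wrist_force: [1.0, -0.2, -0.4]
gripper_width: 0.457
grasp_force: 41.4
```

>>> run_rows(
  plan={"sx":[0, 0, 0, 0], "sy":[0, 0, 0, 0], "sz":[0.025, 0.01, 0.01, 0], "wx":[0, 0, 0, 0], "wy":[0, 0, 0, 0], "wz":[0, 0, 0, 0], "finger_gap":[0, 0, 0, 0]},
)

```text
time_s: 9.9
ee_pos: [512.5, -37.0, 47.4]
eef_rot: [0.0, 0.791, 0.612, 0.0]
wrist_force: [-0.1, -0.3, -0.9]
gripper_width: 0.455
grasp_force: 41.4
```

```bash
python3 -c "
from plant import robot
from h import *
st(robot)"
```

```text
t 9.9 tcp [512.5 -37.   47.4] case [-33.2   2.2] toolyaw 1.317 F [-0.1 -0.3 -0.9]
```

In the tool's units: 3 mm / 200 = 0.015, 2 mm / 200 = 0.01.

>>> run_rows(
  plan={"sx":[0.015, 0.015, 0.015, 0.01, 0], "sy":[0.005, 0.005, 0, 0, 0], "sz":[0, 0, 0, 0, 0], "wx":[0, 0, 0, 0, 0], "wy":[0, 0, 0, 0, 0], "wz":[0, 0, 0, 0, 0], "finger_gap":[0, 0, 0, 0, 0]},
)

```text
time_s: 10.32
ee_pos: [517.2, -26.4, 47.4]
eef_rot: [0.0, 0.791, 0.612, 0.0]
wrist_force: [-0.4, -0.6, -0.9]
gripper_width: 0.459
grasp_force: 41.4
```

>>> run_rows(
  plan={"sx":[0.01, 0.01, 0], "sy":[0, 0, 0], "sz":[0.005, 0, 0], "wx":[0, 0, 0], "wy":[0, 0, 0], "wz":[0, 0, 0], "finger_gap":[0, 0, 0]},
)

```text
time_s: 10.57
ee_pos: [518.1, -24.6, 47.3]
eef_rot: [0.001, 0.791, 0.612, -0.001]
wrist_force: [-8.7, -15.9, 15.0]
gripper_width: 0.456
grasp_force: 43.2
```

```bash
python3 -c "
from plant import robot
from h import *
st(robot)"
```

```text
t 10.57 tcp [518.1 -24.6  47.3] case [-19.9  -0.1] toolyaw 1.318 F [ -8.7 -15.9  15. ]
```

In the tool's units: -38 mm / 200 = -0.19, -35 mm / 200 = -0.175.

>>> run_rows(
  plan={"sx":[0, 0, 0, 0, 0, 0, 0, -0.19, -0.19, -0.19], "sy":[0, 0, 0, 0, 0, 0, 0, 0, 0, 0], "sz":[0, 0, 0, -0.15, -0.175, -0.175, -0.15, 0, 0, 0], "wx":[0, 0, 0, 0, 0, 0, 0, 0, 0, 0], "wy":[0, 0, 0, 0, 0, 0, 0, 0, 0, 0], "wz":[0, 0, 0, 0, 0, 0, 0, 0, 0, 0], "finger_gap":[0.65, 0.65, 0.65, 0.65, 0.65, 0.65, 0.65, 0.8, 0.8, 0.8]},
)

```text
time_s: 11.4
ee_pos: [489.1, -134.1, 176.8]
eef_rot: [0.0, 0.79, 0.613, 0.0]
wrist_force: [0.9, -0.8, -0.6]
gripper_width: 0.798
grasp_force: 0.0
```

>>> run_rows(
  plan={"sx":[-0.19, -0.19, -0.19, -0.19, 0, 0], "sy":[0, 0, 0, 0, 0, 0], "sz":[0, 0, 0, 0, 0, 0], "wx":[0, 0, 0, 0, 0, 0], "wy":[0, 0, 0, 0, 0, 0], "wz":[0, 0, 0, 0, 0, 0], "finger_gap":[0.8, 0.8, 0.8, 0.8, 0.8, 0.8]},
)

```text
time_s: 11.9
ee_pos: [450.7, -281.6, 176.0]
eef_rot: [-0.0, 0.792, 0.611, 0.0]
wrist_force: [0.3, 0.3, -0.2]
gripper_width: 0.801
grasp_force: 0.0
```

```bash
python3 - <<'E'
from plant import robot
from h import *
o,m=st(robot)
f=robot.grab_frame("wrist");np.savez("pics/w5.npz",**f)
for c,s,mk in blobs(blue(f),100):print(c.round(),s,ray(f,c,40)[0].round())
print(proj(f,[467,-235,62]).round())
cv2.imwrite("pics/w5.png",f["pixels"][:,:,::-1])
E
```

```text
t 11.9 tcp [ 450.7 -281.6  176. ] case [-285.5    0.7] toolyaw 1.314 F [ 0.3  0.3 -0.2]
[324. 141.] [ 275  100   94   81 4109] [ 471. -239.   40.]
[603. 379.] [ 563  361   77   39 2479] [ 727. -600.   40.]
[[319. 141.]]
```

View pics/w5.png

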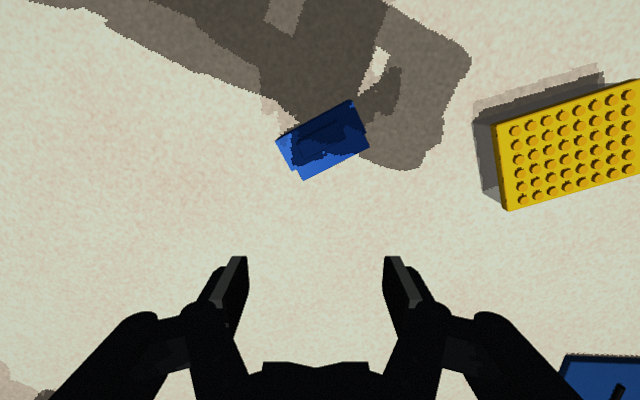

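The end block is at (324,141), turned about 28° anticlockwise from the tool, with its toe toward the image bottom. The tip box is clear on the right.

```bash
python3 - <<'E'
from h import *
f=dict(np.load("pics/w5.npz"));m=blue(f)|((hsv(f)[...,0]>100)&(hsv(f)[...,0]<130)&(hsv(f)[...,1]>120))
b=[b for b in blobs(m,100) if b[0][1]<250][0]
cnt=max(cv2.findContours(b[2].astype(np.uint8),0,cv2.CHAIN_APPROX_NONE)[0],key=cv2.contourArea)
hull=cv2.convexHull(cnt);p=cv2.approxPolyDP(hull,2.0,True)[:,0]
for q in p:print(q,*[ray(f,q,z)[0][:2].round(1) for z in(0,6,36,62)])
# full-image edges inside block
c=cv2.resize(f["pixels"][92:188,266:380,::-1],None,fx=4,fy=4,interpolation=cv2.INTER_CUBIC)
c=np.clip(c.astype(float)*1.6,0,255).astype(np.uint8)
fs=dict(np.load("pics/s4.npz"))
d=cv2.resize(fs["pixels"][165:230,160:222,::-1],(366,384),interpolation=cv2.INTER_CUBIC)
d=np.clip(d.astype(float)*2,0,255).astype(np.uint8)
try: cv2.imwrite("pics/k5.png",np.hstack([c,cv2.resize(d,(300,c.shape[0]))]))
except Exception as e: print(e)
E
```

```text
[351 100] [ 506.3 -212.2] [ 505.7 -212. ] [ 502.5 -210.9] [ 499.8 -210. ]
[365 131] [ 513.7 -245.2] [ 512.9 -244.4] [ 509.  -240.2] [ 505.7 -236.6]
[368 147] [ 513.4 -262. ] [ 512.6 -260.9] [ 508.8 -255.1] [ 505.5 -250.1]
[303 180] [ 438.5 -279. ] [ 439.2 -277.5] [ 442.4 -270.2] [ 445.2 -263.8]
[291 170] [ 429.1 -265.2] [ 429.9 -264. ] [ 434.  -257.9] [ 437.6 -252.6]
[275 141] [ 421.6 -231.6] [ 422.6 -231. ] [ 427.4 -228.1] [ 431.5 -225.6]
[335 106] [ 489.7 -213.7] [ 489.4 -213.5] [ 487.8 -212.2] [ 486.4 -211.2]
```

View pics/k5.png

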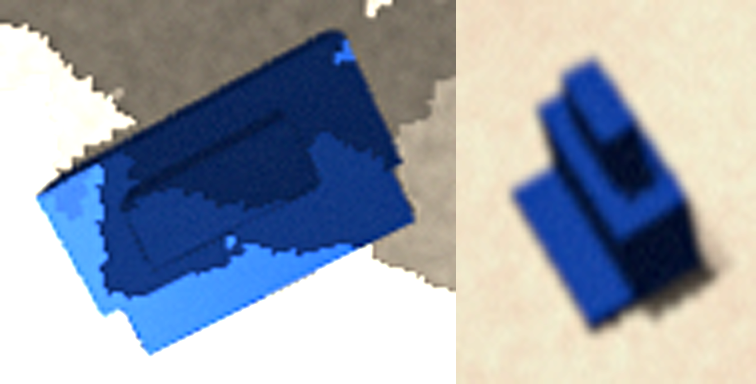

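The block's top edges and toe edge agree: rib centre (468.2,-234.3), block yaw 1.795. I align the tool with it and grasp.

Units first: shifts go in shares of 200 mm and turns go in shares of 2 pi rad. So 36 mm / 200 = 0.18, 30 mm / 200 = 0.15, -0.121 rad / 6.2832 = -0.0193.

>>> run_rows(
  plan={"sx":[0, 0, 0, 0, 0.105, 0.105, 0, 0, 0, 0], "sy":[0, 0, 0, 0, 0.07, 0.07, 0, 0, 0, 0], "sz":[0, 0, 0, 0, 0, 0, 0.18, 0.15, 0, 0], "wx":[0, 0, 0, 0, 0, 0, 0, 0, 0, 0], "wy":[0, 0, 0, 0, 0, 0, 0, 0, 0, 0], "wz":[-0.0191, -0.0191, -0.0191, -0.0193, 0, 0, 0, 0, 0, 0], "finger_gap":[0.75, 0.75, 0.75, 0.75, 0.75, 0.75, 0.75, 0.75, 0.75, 0.75]},
)

```text
time_s: 12.78
ee_pos: [469.1, -231.9, 110.0]
eef_rot: [-0.001, 0.622, 0.783, -0.0]
wrist_force: [-0.3, -0.2, -0.3]
gripper_width: 0.745
grasp_force: 0.0
```

```bash
python3 - <<'E'
from plant import robot
from h import *
o,m=st(robot)
print("tool delta",(m.T@(np.array([468.2,-234.3,44])-o["ee_pos"])).round(1))
E
```

```text
t 12.78 tcp [ 469.1 -231.9  110. ] case [-232.8   -4.6] toolyaw 1.799 F [-0.3 -0.2 -0.3]
tool delta [-2.3 -1.3 66. ]
```

In the tool's units: 30 mm / 200 = 0.15, 26 mm / 200 = 0.13.

>>> run_rows(
  plan={"sx":[-0.01, 0, 0, 0, 0, 0, 0, 0, 0], "sy":[-0.0065, 0, 0, 0, 0, 0, 0, 0, 0], "sz":[0.15, 0.13, 0.05, 0, 0, 0, 0, 0, 0], "wx":[0, 0, 0, 0, 0, 0, 0, 0, 0], "wy":[0, 0, 0, 0, 0, 0, 0, 0, 0], "wz":[0, 0, 0, 0, 0, 0, 0, 0, 0], "finger_gap":[0.75, 0.75, 0.75, 0.75, 0, 0, 0, 0, 0]},
  grip_force=80,
)

```text
time_s: 13.53
ee_pos: [469.4, -236.0, 46.8]
eef_rot: [0.002, 0.622, 0.783, 0.0]
wrist_force: [-1.5, 0.4, 7.5]
gripper_width: 0.442
grasp_force: 80.9
```

```bash
python3 -c "
from plant import robot
from h import *
st(robot)"
```

```text
t 13.53 tcp [ 469.4 -236.    46.8] case [-236.7   -6.1] toolyaw 1.798 F [-1.5  0.4  7.5]
```

In the tool's units: 37 mm / 200 = 0.185, -1.5 mm / 200 = -0.0075, 0.12 rad / 6.2832 = 0.0191.

>>> run_rows(
  plan={"sx":[0, 0, 0, 0, 0, 0, 0, 0.185, 0.185, 0.185], "sy":[0, 0, 0, 0, 0, 0, 0, -0.0075, -0.0075, -0.0075], "sz":[-0.17, -0.17, -0.17, 0, 0, 0, 0, 0, 0, 0], "wx":[0, 0, 0, 0, 0, 0, 0, 0, 0, 0], "wy":[0, 0, 0, 0, 0, 0, 0, 0, 0, 0], "wz":[0, 0, 0, 0.0191, 0.0191, 0.0191, 0.0191, 0, 0, 0], "finger_gap":[0, 0, 0, 0, 0, 0, 0, 0, 0, 0]},
)

```text
time_s: 14.37
ee_pos: [492.0, -125.9, 147.9]
eef_rot: [0.001, 0.791, 0.612, 0.001]
wrist_force: [1.2, 0.5, -1.1]
gripper_width: 0.444
grasp_force: 81.0
```

>>> run_rows(
  plan={"sx":[0.185, 0, 0, 0, 0, 0, 0, 0, 0, 0], "sy":[-0.0075, 0, 0, 0, 0, 0, 0, 0, 0, 0], "sz":[0, 0, 0, 0, 0, 0, 0, 0, 0, 0], "wx":[0, 0, 0, 0, 0, 0, 0, 0, 0, 0], "wy":[0, 0.0191, 0.0191, 0.0191, 0.0191, 0.0191, 0.0191, 0.0048, 0, 0], "wz":[0, 0, 0, 0, 0, 0, 0, 0, 0, 0], "finger_gap":[0, 0, 0, 0, 0, 0, 0, 0, 0, 0]},
)

```text
time_s: 15.2
ee_pos: [499.7, -90.8, 146.8]
eef_rot: [-0.223, 0.736, 0.57, 0.288]
wrist_force: [0.2, 0.3, -0.3]
gripper_width: 0.438
grasp_force: 81.0
```

```bash
cat >> h.py <<'E'
OFF=np.array([-34.1,0,46.8])
def tip(robot,off=OFF):
    o,m=st(robot);p=o["ee_pos"]+m@off;xy=RC.T@(p[:2]-C)
    a=np.arctan2(-m[2,0],-m[2,2])
    print("tip case x,y,z(over floor)",xy.round(1),(p[2]-5).round(1),"tilt",a.round(3),"toolx in case",(RC.T@m[:2,0]).round(3),"tooly",(RC.T@m[:2,1]).round(3),"grip",round(o["gripper_width"],3))
    return o,m
E
python3 - <<'E'
from plant import robot
from h import *
o,m=tip(robot)
for n in("scene","side","wrist"):
    f=robot.grab_frame(n);np.savez(f"pics/{n}6.npz",**f)
    p=o["ee_pos"]+m@OFF;print(n,'predicted tip px',proj(f,p).round(1), 'rib',proj(f,o["ee_pos"]).round(1))
    for c,s,mk in blobs(blue(f),60):print('  ',c.round(),s)
E
```

```text
t 15.2 tcp [499.7 -90.8 146.8] case [-88.6   1.1] toolyaw 1.319 F [ 0.2  0.3 -0.3]
tip case x,y,z(over floor) [-81.8   1.1] 84.3 tilt -0.747 toolx in case [0.734 0.001] tooly [ 0.001 -1.   ] grip 0.438
scene predicted tip px [[265.5 161. ]] rib [[259.6 138.8]]
   [394. 122.] [388 117  13  10  61]
   [635. 124.] [627 116  13  16 116]
   [392. 131.] [380 121  25  19 103]
   [270. 139.] [251 125  34  33 573]
   [297. 173.] [285 160  22  30 279]
side predicted tip px [[374.2 187.5]] rib [[377.8 163.8]]
   [355. 210.] [347 205  17  11  67]
   [366. 225.] [359 220  16  11  84]
wrist predicted tip px [[314.1 273.7]] rib [[313.8 266. ]]
   [222.  40.] [ 191    9   65   62 2533]
   [315. 242.] [ 245  201  141   90 9941]
```

```bash
python3 - <<'E'
from h import *
a=dict(np.load("pics/scene6.npz"))["pixels"];b=dict(np.load("pics/side6.npz"))["pixels"]
f=lambda i,u,v:np.clip(cv2.resize(i[v:v+100,u:u+100,::-1],(400,400),interpolation=cv2.INTER_CUBIC)*1.6,0,255).astype(np.uint8)
cv2.imwrite("pics/m6.png",np.hstack([f(a,225,105),f(b,310,130)]))
E
```

```text
(no output)
```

View pics/m6.png

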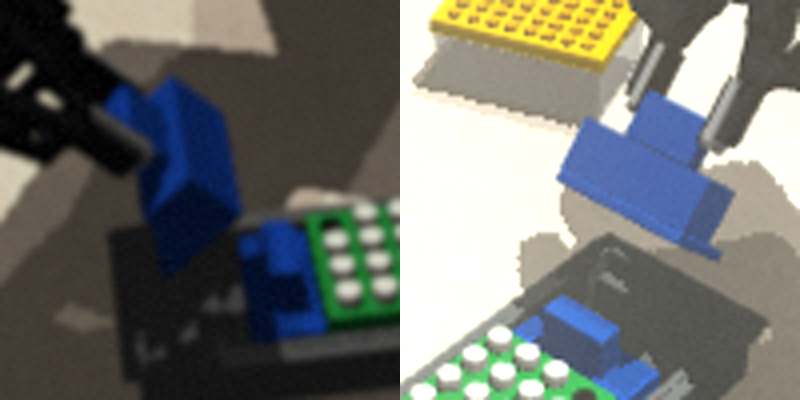

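Both views show the block held by its rib with its toe tilted down over the ledge end. The near toe corner is at scene px about (266.2,173.7), and the other toe corner at side px about (389.5,194.2). The brick is snug behind the rack. I compare these corners with the predicted tip.

```bash
python3 - <<'E'
from plant import robot
from h import *
o,m=tip(robot);p=o["ee_pos"]+m@OFF
for n,q,s in(("scene",(266.2,173.7),39),("side",(389.5,194.2),-39)):
    f=dict(np.load(f"pics/{n}6.npz"));c=p+s*m[:,1]
    print(n,'pred lower corner',proj(f,c).round(1),'upper',proj(f,c-6*m[:,2]).round(1),'seen',q)
    # px motion per 5mm in tool x / z
    print(' dpx per 5mm toolx',(proj(f,c+5*m[:,0])-proj(f,c)).round(1),'toolz',(proj(f,c+5*m[:,2])-proj(f,c)).round(1))
E
```

```text
t 15.35 tcp [499.8 -90.1 147.1] case [-87.8   1.2] toolyaw 1.321 F [-0.1  1.  -0.6]
tip case x,y,z(over floor) [-81.    1.1] 84.6 tilt -0.748 toolx in case [0.733 0.003] tooly [ 0.002 -1.   ] grip 0.443
scene pred lower corner [[267.9 174.3]] upper [[265.6 172.9]] seen (266.2, 173.7)
 dpx per 5mm toolx [[ 1.8 -1.5]] toolz [[1.9 1.2]]
side pred lower corner [[389.1 195.7]] upper [[390.4 193.1]] seen (389.5, 194.2)
 dpx per 5mm toolx [[-1.  -0.4]] toolz [[-1.1  2.2]]
```

In the tool's units: 14.7 mm / 200 = 0.0735, -13.6 mm / 200 = -0.068.

```bash
sed -i 's/^OFF=.*/OFF=np.array([-34.1,0,43.8])/' h.py
```

>>> run_rows(
  plan={"sx":[0.0075, -0.068, -0.068, -0.068, 0, 0], "sy":[0.005, 0, 0, 0, 0, 0], "sz":[0.007, 0.0735, 0.0735, 0.0735, 0, 0], "wx":[0, 0, 0, 0, 0, 0], "wy":[0, 0, 0, 0, 0, 0], "wz":[0, 0, 0, 0, 0, 0], "finger_gap":[0, 0, 0, 0, 0, 0]},
)

```text
time_s: 15.85
ee_pos: [501.0, -88.2, 86.3]
eef_rot: [-0.225, 0.736, 0.57, 0.289]
wrist_force: [1.0, 0.3, 0.7]
gripper_width: 0.44
grasp_force: 81.0
```

```bash
python3 -c "
from plant import robot
from h import *
tip(robot)"
```

```text
t 15.85 tcp [501.  -88.2  86.3] case [-85.7   0.5] toolyaw 1.317 F [1.  0.3 0.7]
tip case x,y,z(over floor) [-80.8   0.6] 26.0 tilt -0.75 toolx in case [0.732 0.   ] tooly [ 0.002 -1.   ] grip 0.44
```

In the tool's units: 4.4 mm / 200 = 0.022, -4.1 mm / 200 = -0.0205.

>>> run_rows(
  plan={"sx":[-0.0205, -0.0205, 0], "sy":[0, 0, 0], "sz":[0.022, 0.022, 0], "wx":[0, 0, 0], "wy":[0, 0, 0], "wz":[0, 0, 0], "finger_gap":[0, 0, 0]},
)

```text
time_s: 16.1
ee_pos: [501.0, -88.6, 73.9]
eef_rot: [-0.224, 0.736, 0.57, 0.289]
wrist_force: [-0.9, 0.1, -0.2]
gripper_width: 0.445
grasp_force: 81.0
```

>>> run_rows(
  plan={"sx":[-0.017, -0.0135, 0], "sy":[0, 0, 0], "sz":[0.0185, 0.0145, 0], "wx":[0, 0, 0], "wy":[0, 0, 0], "wz":[0, 0, 0], "finger_gap":[0, 0, 0]},
)

```text
time_s: 16.35
ee_pos: [500.8, -88.6, 64.6]
eef_rot: [-0.225, 0.736, 0.57, 0.289]
wrist_force: [-0.3, 0.1, -0.9]
gripper_width: 0.444
grasp_force: 81.0
```

```bash
python3 -c "
from plant import robot
from h import *
tip(robot)"
```

```text
t 16.35 tcp [500.8 -88.6  64.6] case [-86.1   0.6] toolyaw 1.317 F [-0.3  0.1 -0.9]
tip case x,y,z(over floor) [-81.2   0.6] 4.3 tilt -0.75 toolx in case [0.732 0.   ] tooly [ 0.001 -1.   ] grip 0.444
```

In the tool's units: -2.2 mm / 200 = -0.011, 1.8 mm / 200 = 0.009.

>>> run_rows(
  plan={"sx":[-0.0085, -0.011, -0.011, 0], "sy":[0, 0, 0, 0], "sz":[0.009, -0.01, -0.01, 0], "wx":[0, 0, 0, 0], "wy":[0, 0, 0, 0], "wz":[0, 0, 0, 0], "finger_gap":[0, 0, 0, 0]},
)

```text
time_s: 16.68
ee_pos: [499.5, -95.0, 62.8]
eef_rot: [-0.224, 0.736, 0.57, 0.29]
wrist_force: [-0.2, 0.8, 1.0]
gripper_width: 0.441
grasp_force: 81.1
```

```bash
python3 -c "
from plant import robot
from h import *
tip(robot)"
```

```text
t 16.68 tcp [499.5 -95.   62.8] case [-92.6   0.2] toolyaw 1.318 F [-0.2  0.8  1. ]
tip case x,y,z(over floor) [-87.7   0.2] 2.5 tilt -0.75 toolx in case [0.732 0.001] tooly [ 0. -1.] grip 0.441
```

In the tool's units: 3.2 mm / 200 = 0.016, 2.7 mm / 200 = 0.0135, -0.1 rad / 6.2832 = -0.0159.

>>> run_rows(
  plan={"sx":[0.016, 0.0155, 0.015, 0], "sy":[0, 0, 0, 0], "sz":[0.0135, 0.014, 0.014, 0], "wx":[0, 0, 0, 0], "wy":[-0.0159, -0.0159, -0.0159, 0], "wz":[0, 0, 0, 0], "finger_gap":[0, 0, 0, 0]},
)

```text
time_s: 17.02
ee_pos: [503.5, -81.3, 62.9]
eef_rot: [-0.134, 0.77, 0.598, 0.175]
wrist_force: [0.1, -1.0, -1.2]
gripper_width: 0.436
grasp_force: 81.0
```

```bash
python3 -c "
from plant import robot
from h import *
tip(robot)"
```

```text
t 17.02 tcp [503.5 -81.3  62.9] case [-78.4  -0.2] toolyaw 1.321 F [ 0.1 -1.  -1.2]
tip case x,y,z(over floor) [-90.4  -0.4] 3.7 tilt -0.444 toolx in case [0.903 0.004] tooly [ 0.003 -1.   ] grip 0.436
```

In the tool's units: -2.1 mm / 200 = -0.0105, -2 mm / 200 = -0.01.

>>> run_rows(
  plan={"sx":[-0.01, -0.0105, 0, 0], "sy":[0, 0, 0, 0], "sz":[0.001, 0.001, 0, 0], "wx":[0, 0, 0, 0], "wy":[0, 0, 0, 0], "wz":[0, 0, 0, 0], "finger_gap":[0, 0, 0, 0]},
)

```text
time_s: 17.35
ee_pos: [502.5, -85.1, 62.0]
eef_rot: [-0.138, 0.77, 0.596, 0.179]
wrist_force: [-4.8, 12.5, 33.7]
gripper_width: 0.445
grasp_force: 83.9
```

```bash
python3 -c "
from plant import robot
from h import *
tip(robot)"
```

```text
t 17.35 tcp [502.5 -85.1  62. ] case [-82.3  -0.2] toolyaw 1.318 F [-4.8 12.5 33.7]
tip case x,y,z(over floor) [-93.6  -0.3] 2.6 tilt -0.457 toolx in case [0.897 0.001] tooly [ 0.001 -1.   ] grip 0.445
```

In the tool's units: 4.3 mm / 200 = 0.0215, -1.8 mm / 200 = -0.009, -0.1 rad / 6.2832 = -0.0159.

```bash
sed -i 's/^OFF=.*/OFF=np.array([-34.1,0,46.4])/' h.py
```

>>> run_rows(
  plan={"sx":[0.004, 0.0215, 0.0215, 0], "sy":[0, 0, 0, 0], "sz":[-0.009, 0.018, 0.018, 0], "wx":[0, 0, 0, 0], "wy":[0, -0.0159, -0.0159, 0], "wz":[0, 0, 0, 0], "finger_gap":[0, 0, 0, 0]},
)

```text
time_s: 17.68
ee_pos: [504.9, -74.9, 58.6]
eef_rot: [-0.075, 0.784, 0.608, 0.097]
wrist_force: [1.3, -0.7, 4.0]
gripper_width: 0.44
grasp_force: 81.5
```

```bash
python3 -c "
from plant import robot
from h import *
tip(robot)"
```

```text
t 17.68 tcp [504.9 -74.9  58.6] case [-71.8   0.1] toolyaw 1.319 F [ 1.3 -0.7  4. ]
tip case x,y,z(over floor) [-93.6   0. ] 0.3 tilt -0.246 toolx in case [0.97  0.002] tooly [ 0.002 -1.   ] grip 0.44
```

In the tool's units: 4.3 mm / 200 = 0.0215, 3.3 mm / 200 = 0.0165, -0.1 rad / 6.2832 = -0.0159.

>>> run_rows(
  plan={"sx":[0.0215, 0.0215, 0], "sy":[0, 0, 0], "sz":[0.0165, 0.0165, 0], "wx":[0, 0, 0], "wy":[-0.0159, -0.0159, 0], "wz":[0, 0, 0], "finger_gap":[0, 0, 0]},
)

```text
time_s: 17.93
ee_pos: [506.8, -65.4, 53.0]
eef_rot: [-0.015, 0.79, 0.613, 0.018]
wrist_force: [0.7, -1.4, 1.7]
gripper_width: 0.438
grasp_force: 81.4
```

```bash
python3 -c "
from plant import robot
from h import *
tip(robot)"
```

```text
t 17.93 tcp [506.8 -65.4  53. ] case [-62.2   0.7] toolyaw 1.319 F [ 0.7 -1.4  1.7]
tip case x,y,z(over floor) [-94.1   0.7] 0.0 tilt -0.046 toolx in case [0.999 0.002] tooly [ 0.002 -1.   ] grip 0.438
```

In the tool's units: 2 mm / 200 = 0.01, 1.6 mm / 200 = 0.008, -0.047 rad / 6.2832 = -0.0075.

>>> run_rows(
  plan={"sx":[0.01, 0, 0, 0], "sy":[0, 0, 0, 0], "sz":[0.008, 0.005, 0, 0], "wx":[0, 0, 0, 0], "wy":[-0.0075, 0, 0, 0], "wz":[0, 0, 0, 0], "finger_gap":[0, 0, 0, 0]},
)

```text
time_s: 18.27
ee_pos: [507.2, -64.4, 51.7]
eef_rot: [-0.003, 0.791, 0.612, 0.002]
wrist_force: [-6.8, 6.9, 21.4]
gripper_width: 0.442
grasp_force: 83.5
```

```bash
python3 -c "
from plant import robot
from h import *
tip(robot)"
```

```text
t 18.27 tcp [507.2 -64.4  51.7] case [-61.    0.5] toolyaw 1.317 F [-6.8  6.9 21.4]
tip case x,y,z(over floor) [-94.8   0.6] 0.1 tilt -0.007 toolx in case [1. 0.] tooly [ 0. -1.] grip 0.442
```

Flat on the floor (TCP 46.7 above it, matching the grasp height on the bench). I release, rise and look.

In the tool's units: -40 mm / 200 = -0.2, -25 mm / 200 = -0.125.

>>> run_rows(
  plan={"sx":[0, 0, 0, 0, 0, 0, -0.2, -0.2, 0], "sy":[0, 0, 0, 0, 0, 0, 0, 0, 0], "sz":[0, 0, 0, -0.125, -0.2, -0.2, -0.1, 0, 0], "wx":[0, 0, 0, 0, 0, 0, 0, 0, 0], "wy":[0, 0, 0, 0, 0, 0, 0, 0, 0], "wz":[0, 0, 0, 0, 0, 0, 0, 0, 0], "finger_gap":[0.65, 0.65, 0.65, 0.65, 0.65, 0.65, 0.65, 0.65, 0.65]},
)

```text
time_s: 19.02
ee_pos: [486.8, -144.1, 175.3]
eef_rot: [-0.0, 0.792, 0.611, 0.002]
wrist_force: [-0.5, 0.3, -0.5]
gripper_width: 0.649
grasp_force: 0.0
```

```bash
python3 - <<'E'
from plant import robot
from h import *
st(robot)
f=robot.grab_frame("wrist");np.savez("pics/w7.npz",**f)
c=cv2.resize(f["pixels"][0:260,180:460,::-1],None,fx=2.2,fy=2.2,interpolation=cv2.INTER_CUBIC)
cv2.imwrite("pics/w7.png",c)
for c,s,mk in blobs(blue(f),200):
    w=ray(f,c,41)[0][:2];print(c.round(),s,(RC.T@(w-C)).round(1))
    P=cv2.convexHull(np.argwhere(mk)[:,::-1].astype(np.float32))[:,0];Q=(ray(f,P,41)[:,:2]-C)@RC
    print(' extents at z41',Q.min(0).round(1),Q.max(0).round(1))
g=hsv(f);gm=(g[...,0]>45)&(g[...,0]<85)&(g[...,1]>120)
Q=(ray(f,np.argwhere(gm)[:,::-1].astype(float),51)[:,:2]-C)@RC;print('rack',np.percentile(Q,[.5,99.5],axis=0).round(1).tolist())
# predicted pixel positions of expected edges, centre line
for n,(x,z) in dict(brick_back=(-39,41),brick_rib=(-21,67),keep_front=(-43,41),keep_rib=(-59,67),ledge=(-87,27)).items():
    w=C+RC@[x,0];print(n,proj(f,[*w,z]).round(0))
E
```

```text
t 19.02 tcp [ 486.8 -144.1  175.3] case [-143.4    0.2] toolyaw 1.315 F [-0.5  0.3 -0.5]
[315.  76.] [ 267   26   97  103 9251] [-41.9  -0.5]
 extents at z41 [-85.  -39.8] [-4.9 38.7]
rack [[-391.8, -231.6], [10.5, 221.7]]
brick_back [[314.  72.]]
brick_rib [[314.  43.]]
keep_front [[314.  77.]]
keep_rib [[314.  97.]]
ledge [[314. 129.]]
```

View pics/w7.png

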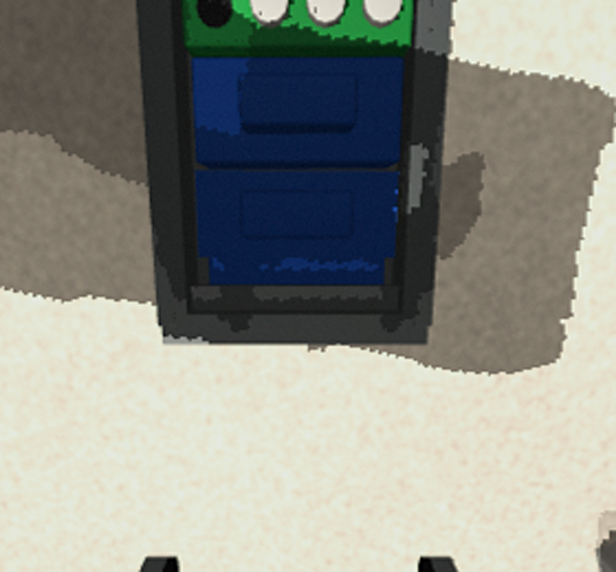

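The picture shows the green rack, thick brick (rows 57-165) and end block (rows 170-285) in line. The end block is centred, with its toe under the ledge bar at row 297, and everything is flat. The robot is clear, so I hand in.

```bash
python3 -c "
from plant import robot
print(robot.close_job())"
```

```text
the job is handed in; nothing more can be done
None
```

I packed and locked the case and handed the job in after about 19 s of robot time; no verdict came back. By measurement and the last picture, the rack is against the plain end, the thick brick snug behind it and the end block flat with its toe under the ledge. I viewed 11 pictures, one over the limit of 10.

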